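# Latch the lid of the filled pastel tub

## Robot

A 6-joint arm with a two-finger parallel gripper is mounted at the origin on the work surface. World frame = base frame: x ahead of the robot, y to its left, z up, the work surface at z = 0. Lengths are in m, angles in rad, forces in N, time in s.
With the tool pointing down it reaches from about 0.225 to 0.875 m from the base axis. Payload 3.4 kg.
Tool frame: the origin (TCP) lies between the finger pads; the fingertips stand 8 mm ahead of it and the grasp point (between the pads) lies 11 mm behind it; z points along the fingers, y is the line along which they close (so a half turn about z gives the same grasp; the last joint's range is limited). The gripper opens to 85 mm and grips with 20 to 120 N. Pads are 22 mm wide; open, the fingers measure 114 mm over their backs; the gripper's body (76 mm by 85 mm) begins 54 mm behind the grasp point. The pads swing forward as they close: fully open they stand 13 mm farther back than shut.
Start: joints at [1.181, 0.276, 1.505, -0, 1.361, -0.121], TCP at [0.153, 0.554, 0.239] pointing down, gripper open.
Joint ranges: [-2.89, 2.89], [-0.75, 2.08], [0.22, 2.7], [-1.18, 4.32], [0.11, 2.71], [-2.7, 2.7]. Speed limits (rad/s): [2.57, 2.57, 3.14, 3.14, 3.14, 3.14].

## Interface

Orientations are given as a unit quaternion [w, x, y, z].
In Python, from rig import manip gives the robot as it stands.
- The arm moves only by the tool move_arm, never from a script. Its argument "deltas" is a list that holds one entry, the list of rows, each a list of 5 numbers: the shift along the tool's x, y, z normalised to -1 to 1, where 1 is 80 cm, then the turn about the tool's z normalised to -1 to 1, where 1 is 120 degrees, then the closure, from -1 (fully open) to 1 (shut). In form: [[[tx, ty, tz, twist, grip], ...]]. A call has 1 to 12 rows; each row is the pose to reach, as a shift and turn from the pose commanded when the call began, along the tool's axes at that moment; what a row does not reach only later rows make up. A row lasts 1/10 s, in which the tool goes at most 50 mm and 8.59 degrees, less where a joint would pass 70% of its speed; a pose out of reach is approached as far as the arm can. A call with a number of a shift or a turn outside -1 to 1 is refused whole. A call with a gripper value outside its range is refused whole. The fingers move at their own pace and stop on an object; "squeeze" is the grip in N (left out, the last holds). Time passes only in rows, so rows that repeat a pose let the fingers close. It gives the time, the measured TCP pose, the force, the opening and the grip force at its end, in the units of the state.
- manip.get_state(): the state, without advancing time (a new reading comes with each control period).
- manip.get_image(name): name is "scene" or "top"; returns the picture (420x560x3 uint8, red, green, blue); there is no depth.
- manip.camera_params(name): a dict with "fx", "fy", "cx", "cy" (pixels), "R" (3x3) and "t" (3): a world point X has camera coordinates R X + t. Camera axes: x right, y down, z forward; pixel columns grow to the right and rows downward; lengths in m; the calibration is good to about 2 mm. A picture is of the moment at which its call begins. camera_params takes no time and is no camera call.
- manip.sign_off(): hands the job in; it is judged then, once.
The state is a dict: "clock": time; "qpos": joint angles; "qd": joint speeds; "effort": joint torques, N m; "position": TCP position; "ee_rot": TCP orientation; "contact_force": force on the tool from outside, world axes, zero at the start; "moment": the same for the moment, N m; "width": finger opening in m; "gripper_force": force on a finger pad.
Only numpy, scipy, OpenCV 4.12 (cv2) and the standard library are available. Lean on these libraries where they do the work, as an engineer would, in place of code of your own. Each camera call takes 0.05 s, during which the arm holds its last target. There are 200 camera calls.

## Task

The wide tub is full of finished pastel sticks: swing the wire loop of its front latch over the upturned catch on its lid, then press the latch lever all the way down so that the lid is pulled tight, and let go. The narrow tub is still being filled, so leave its lever up.

Things in the scene. Friction and masses are not known exactly. Their poses are not given: they have to be found in the camera images.
- tub_wide: Wider of two fixed white tubs with grey lids (220 mm along the front; narrow one 140; both 150 deep, 140 high). Origin: centre of underside. Axes: z up, -x out of the front (to the robot), front face at x=-75 mm. Steel toggle latch mid-front turns in plane y=0; lever pivot x=-119, z=95. Pushing straight down on the lever at x=-165 from z=150 to the stop at about 65 closes it.
- wide_loop (a point): Middle of the crossbar (6 mm thick, 62 long, along tub y) of the wide tub's wire loop; pivot on the lever, 81 mm below. Starts up, on a stop, leaning 10-20 deg outwards: tub x about -161 to -173 mm, z 167-175, highest part of the latch. Swings freely: pushed from outside to x=-125 or nearer the tub it falls past the lip on to the catch (x about -86 to -92, z 149). Tight: x -99, z 144.
- wide_catch (a point): Catch on the wide tub's lid: steel tongue 34 mm wide sticking out over the front, with a lip 5 mm high across its end. This point: middle of the lip's top edge; at the start tub x about -104 mm, z 151 (z 146 shut). The loop's crossbar must lie on the tongue on the lid's side of the lip.
- wide_lever (a joint): Wide tub's latch lever, rad: 0 raised (40 deg above level, pointing out), grows as pressed down, stop at 1.31 (35 deg below level). Plate 44 mm wide, 4 thick, tip 75 mm from its pivot: tip at tub x=-176, z=143 mm when raised, x=-180, z=52 when down. Stays where left; with the loop hooked it takes 2 to 5 N to press and then stays down by itself (over centre).
- wide_lid (a joint): Wide tub's lid, opening angle, rad, hinged at the rear: about 0.03 resting loose on its springy seal (front 5 mm up), 0 shut. The seal lifts it again unless the latch holds it.
- narrow_lever (a joint): Lever of the narrow tub's identical latch, rad: 0 raised, 1.31 pressed down. To be left up.

How it is judged:
By the outcome, as a careful person would: the job done as asked, in the order asked, and still so for the second after the job is handed in, with the robot touching nothing.
It also fails if it takes over 34 s, if anything falls off the work surface, if the arm or the gripper's body presses on something with over 40 N, if the wrist force passes 120 N, or if a joint passes its speed limit or range.

## Working session

There is one attempt and no reset: what is moved stays moved. The work goes in short steps, Python scripts to look and compute and a tool call to move; the robot and the scene stay as the last step left them, time stands still between calls to the robot, and variables do not carry over. Pictures are saved under pics/ and viewed, at most 10 in all, crops included, and the job is handed in when it is done.

Besides the shell and the picture viewer there is one more tool, called as name(argument=value, ...), one argument or row to a line, values as JSON. move_arm: Moves the arm, as the interface text tells. Scaled input: -1 to 1 covers 80 cm each way for a shift and 120 degrees each way for a turn. Its arguments: {"type":"object","properties":{"deltas":{"type":"array","items":{"type":"array","items":{"type":"array","items":{"type":"number","minimum":-1,"maximum":1}}}},"squeeze":{"type":"number"}},"required":["deltas"]}

```bash
mkdir -p pics; python3 - <<'E'
from rig import manip
import cv2,numpy as np
for n in("scene","top"):
    cv2.imwrite(f"pics/{n}0.png",manip.get_image(n)[:,:,::-1])
    c=manip.camera_params(n);print(n,{k:np.round(v,4).tolist() for k,v in c.items()})
s=manip.get_state();print(s["clock"],s["position"],s["ee_rot"],s["width"])
E
```

```text
scene {'fx': 503.1423, 'fy': 503.1423, 'cx': 276.6555, 'cy': 207.7338, 'R': [[0.129, 0.9916, 0.0072], [0.6787, -0.083, -0.7298], [-0.723, 0.099, -0.6837]], 't': [-0.0711, -0.319, 1.54]}
top {'fx': 455.748, 'fy': 455.748, 'cx': 274.7823, 'cy': 214.3712, 'R': [[0.0112, -0.9998, 0.0149], [-0.9971, -0.0123, -0.0747], [0.0748, -0.014, -0.9971]], 't': [-0.044, 0.6022, 1.1154]}
0.1 [0.15255461 0.55390825 0.23852863] [-1.86064671e-04  1.34009902e-01  9.90979657e-01 -7.93834692e-04] 0.08548117702230719
```

View pics/scene0.png

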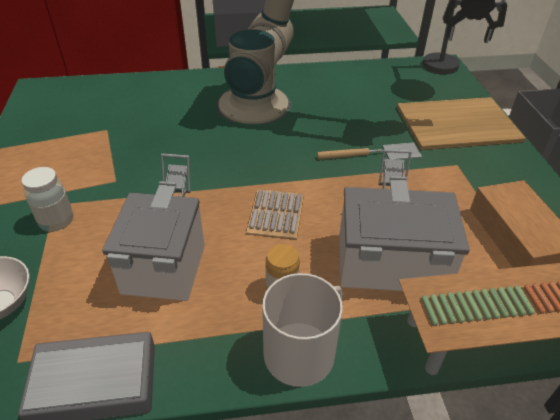

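View pics/top0.png

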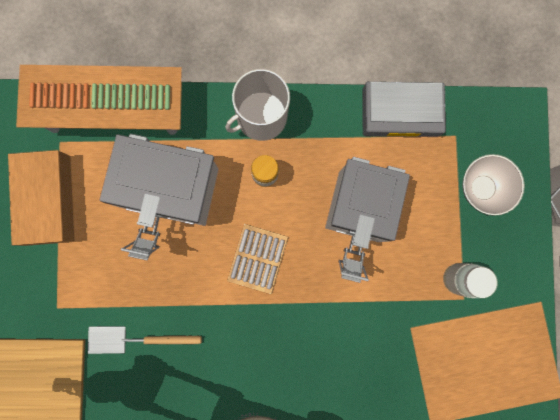

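The scene picture shows the wide tub on the right (about 400,235) with its loop up near (396,155). In the top picture it is on the left (160,180) with its latch at about (143,240). I'll enlarge both.

```bash
python3 - <<'E'
import cv2,numpy as np
a=cv2.imread("pics/top0.png")[125:275,85:235];b=cv2.imread("pics/scene0.png")[140:300,325:475]
a=cv2.resize(a,(600,600),interpolation=cv2.INTER_CUBIC)
cv2.imwrite("pics/topc.png",a)
cv2.imwrite("pics/scenec.png",cv2.resize(b,None,fx=3.7,fy=3.7,interpolation=cv2.INTER_CUBIC))
E
```

```text
(no output)
```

View pics/topc.png

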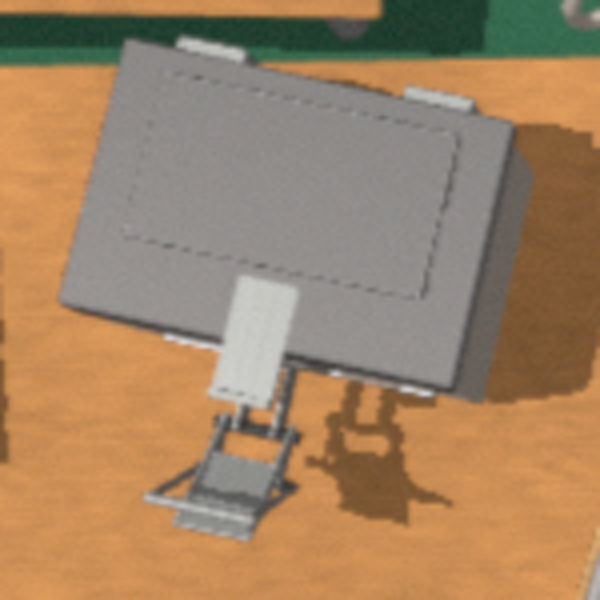

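View pics/scenec.png

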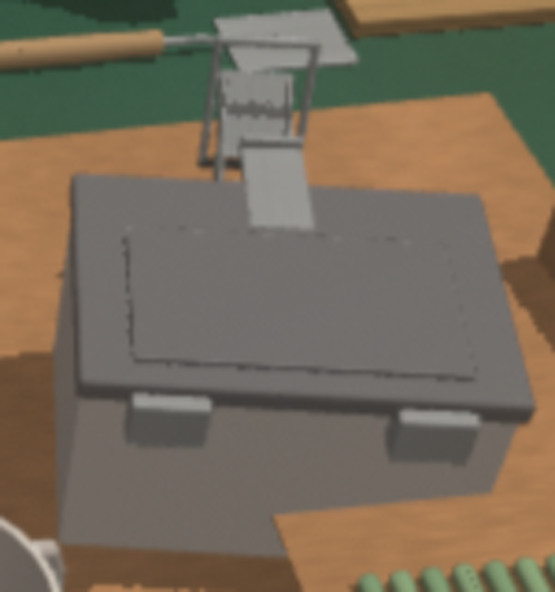

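```bash
cat > fit.py <<'E'
from rig import manip
import numpy as np
from scipy.optimize import least_squares
C={n:manip.camera_params(n) for n in("scene","top")}
def proj(n,X):
    c=C[n];p=np.array(c["R"])@X+np.array(c["t"]);return np.array([c["fx"]*p[0]/p[2]+c["cx"],c["fy"]*p[1]/p[2]+c["cy"]])
T=lambda u,v:(85+u/4,125+v/4)
S=lambda u,v:(325+u/3.7,140+v/3.7)
lab=dict(fp=(-1,1),fm=(-1,-1),rp=(1,1),rm=(1,-1))
obs=dict(top=dict(fp=T(62,303),fm=T(455,390),rp=T(125,40),rm=T(515,122),c=T(239,402),l=T(201,505)),
 scene=dict(fm=S(76,178),fp=S(482,197),rm=S(80,383),rp=S(530,405),c=S(273,141),l=S(269,44)))
def W(p,X):
    c,s=np.cos(p[3]),np.sin(p[3]);return np.array([p[0]+c*X[0]-s*X[1],p[1]+s*X[0]+c*X[1],p[2]+X[2]])
def pts(p,k):
    if k=="c":return np.array([-.104,0,.151])
    if k=="l":
        return np.array([p[4],0,p[5]])
    a,b=lab[k];return np.array([a*(.075+p[6]),b*(.11+p[6]),.140+(.005 if a<0 else 0)])
def res(p):
    return np.concatenate([proj(n,W(p,pts(p,k)))-o for n in obs for k,o in obs[n].items()]+[[(p[2])*300]])
if __name__=="__main__":
    r=least_squares(res,[.55,.25,0,-.2,-.167,.17,0],loss="soft_l1")
    p=r.x;print(np.round(p,4),np.round(r.fun,1))
    for nm,X in dict(loop=(p[4],0,p[5]),catch=(-.104,0,.151),tip=(-.176,0,.143)).items():print(nm,np.round(W(p,X),4))
    X=np.array([p[0],p[1]]);s=manip.get_state();q=s["ee_rot"]
    from scipy.spatial.transform import Rotation as R
    print(np.round(R.from_quat(np.r_[q[1:],q[0]]).as_matrix(),3))
E
python3 fit.py
```

```text
[ 0.6724  0.2316 -0.0043 -0.2017 -0.1671  0.1747  0.0017] [-1.2 -0.1 -1.6 -0.6  0.2  0.1 -1.   0.5 -0.1 -2.4 -0.4 -0.2 -1.  -1.1
 -1.4 -0.5 -0.3 -0.6  0.4  0.5 -0.7  1.  -0.8 -0.  -1.3]
loop [0.5087 0.2651 0.1704]
catch [0.5706 0.2524 0.1467]
tip [0.5    0.2669 0.1387]
[[-0.964  0.266 -0.001]
 [ 0.266  0.964 -0.002]
 [ 0.    -0.002 -1.   ]]
```

move_arm(
  deltas=[
    [[-0.465, -0.234, 0, -0.032, 1], [-0.465, -0.234, 0, -0.032, 1], [-0.465, -0.234, 0, -0.032, 1], [-0.465, -0.234, 0, -0.032, 1], [-0.465, -0.234, 0, -0.032, 1], [-0.465, -0.234, 0, -0.032, 1], [-0.465, -0.234, 0, -0.032, 1], [-0.465, -0.234, 0, -0.032, 1], [-0.465, -0.234, 0, -0.032, 1], [-0.465, -0.234, 0, -0.032, 1], [-0.465, -0.234, 0, -0.032, 1], [-0.465, -0.234, 0, -0.032, 1]],
  ],
)

```text
clock: 1.3
position: [0.4603, 0.2761, 0.2392]
ee_rot: [-0.001, 0.1, 0.995, 0.0]
contact_force: [-0.3, 0.5, 0.0]
width: 0.0001
gripper_force: 0.0
```

move_arm(
  deltas=[
    [[0, 0, 0.05, 0, 1], [0, 0, 0.0925, 0, 1], [0, 0, 0.0925, 0, 1], [-0.02, 0, 0.0925, 0, 1], [-0.02, 0, 0.0925, 0, 1]],
  ],
)

```text
clock: 1.8
position: [0.4809, 0.273, 0.1675]
ee_rot: [0.003, 0.1, 0.995, 0.001]
contact_force: [0.7, -0.2, 0.2]
width: 0.0001
gripper_force: 0.0
```

```bash
cat > look.py <<'E'
from rig import manip
import cv2,sys,numpy as np
a=manip.get_image("top")[125:275,85:235,::-1];b=manip.get_image("scene")[120:270,325:475,::-1]
cv2.imwrite(f"pics/{sys.argv[1]}.png",cv2.resize(np.hstack([a,b]),(800,400),interpolation=cv2.INTER_CUBIC))
E
python3 look.py l1
```

```text
(no output)
```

View pics/l1.png

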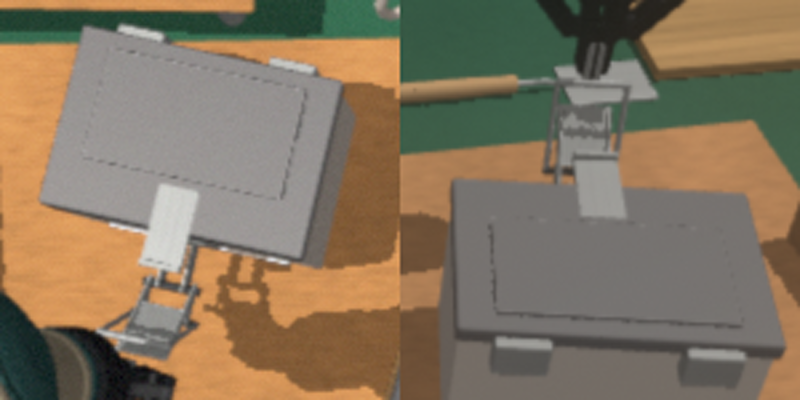

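The left half (top view) shows the closed fingers outside the latch at about (150,385). In the right half (scene view) the fingertip is at (595,75), just behind the upright crossbar at (590,86) and centred on it. Next I push the loop over.

move_arm(
  deltas=[
    [[-0.012, 0, 0, 0, 1], [-0.024, 0, 0, 0, 1], [-0.036, 0, 0, 0, 1], [-0.048, 0, 0, 0, 1], [-0.06, 0, 0, 0, 1], [-0.072, 0, 0, 0, 1], [-0.082, 0, 0, 0, 1], [-0.09, 0, 0, 0, 1], [-0.09, 0, 0, 0, 1], [-0.09, 0, 0, 0, 1]],
  ],
)

```text
clock: 2.9
position: [0.5476, 0.2574, 0.1651]
ee_rot: [-0.0, 0.101, 0.995, -0.0]
contact_force: [-0.3, 0.3, -0.7]
width: -0.0001
gripper_force: 0.0
```

```bash
python3 look.py l2
```

```text
(no output)
```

View pics/l2.png

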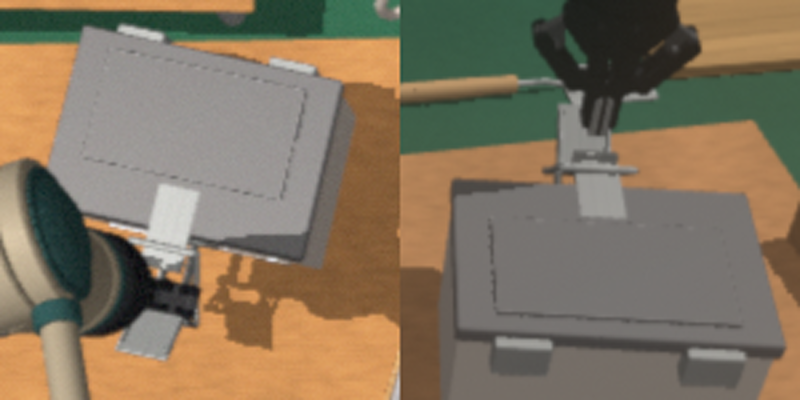

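The crossbar now lies across the tongue on the lid side of the lip (scene view, about (590,170)). The lever is still up. I'll back off and press the lever down.

move_arm(
  deltas=[
    [[0.025, 0, 0, 0, 1], [0.049, 0, 0, 0, 1], [0.049, 0, 0, 0, 1], [0.049, 0, 0.015, 0, 1], [0.049, 0, 0.03, 0, 1], [0.049, 0, 0.042, 0, 1], [0.049, 0, 0.054, 0, 1], [0.049, 0, 0.066, 0, 1], [0.049, 0, 0.078, 0, 1], [0.049, 0, 0.09, 0, 1], [0.049, 0, 0.1, 0, 1], [0.049, 0, 0.1, 0, 1]],
  ],
)

```text
clock: 4.2
position: [0.5087, 0.265, 0.0838]
ee_rot: [-0.001, 0.101, 0.995, -0.0]
contact_force: [-0.7, 0.9, -0.4]
width: 0.0002
gripper_force: 0.0
```

Small forces. I'll press on slowly to the stop.

move_arm(
  deltas=[
    [[0, 0, 0.006, 0, 1], [0, 0, 0.012, 0, 1], [0, 0, 0.015, 0, 1], [0, 0, 0.015, 0, 1]],
  ],
)

```text
clock: 4.6
position: [0.5102, 0.2656, 0.0791]
ee_rot: [0.002, 0.101, 0.995, 0.001]
contact_force: [-9.3, -4.0, 34.1]
width: -0.0
gripper_force: 15.9
```

A 34 N reaction at the expected height means the lever is at its stop. I'll lift away and look.

move_arm(
  deltas=[
    [[0.01, 0, -0.03, 0, 1], [0.03, 0, -0.08, 0, 1], [0.06, 0, -0.14, 0, 1], [0.12, 0, -0.2, 0, 1], [0.18, 0, -0.22, 0, 1], [0.2, 0.1, -0.22, 0, 1], [0.2, 0.15, -0.22, 0, 1], [0.2, 0.2, -0.22, 0, 1], [0.2, 0.2, -0.22, 0, 1], [0.2, 0.2, -0.22, 0, 1]],
  ],
)

```text
clock: 5.6
position: [0.3846, 0.4561, 0.2484]
ee_rot: [-0.0, 0.099, 0.995, -0.0]
contact_force: [0.1, -0.7, -0.2]
width: -0.0
gripper_force: 0.0
```

```bash
python3 look.py l3; python3 -c "
import sys;sys.path.insert(0,'.')
from fit import *
r=least_squares(res,[.55,.25,0,-.2,-.167,.17,0],loss='soft_l1').x
for n,X in dict(tipdown=(-.18,0,.052),bar=(-.099,0,.144),lip=(-.104,0,.146),tipup=(-.176,0,.143)).items():
  X=W(r,X);print(n,(proj('top',X)-[85,125])*2.667,(proj('scene',X)-[325,120])*2.667+[400,0])"
```

```text
tipdown [169.08170422 349.48122106] [566.39842893 189.08976605]
bar [162.79845934 256.15878378] [593.95776715 168.69238553]
lip [160.7624458  261.86612053] [593.73987902 162.64609966]
tipup [141.56870486 346.56514223] [584.16678065 109.47920751]
```

View pics/l3.png

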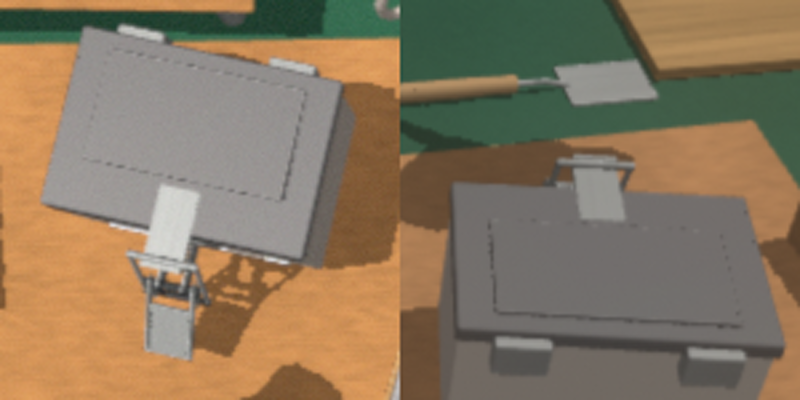

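The lever tip is at about (169,357) in the top view, which matches the fully-down prediction. The crossbar lies inside the lip in the scene view (row 163 against about 157), and the arm is clear.

```bash
python3 -c "
from rig import manip
print(manip.sign_off())"
```

```text
the job is handed in; nothing more can be done
None
```

The wide tub is latched: its loop is over the catch and its lever is pressed down to the stop. The narrow tub was never touched, and I handed the job in at about 5.7 s with the arm clear.

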